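Fit the tube carousel onto the rotator spindle

TASK

Pick up the tube carousel by its arch handle and lower it squarely over the rotator's tall spindle. Pressing it down only lightly, turn it until its slots find the two sprung drive pins, stop turning the moment they engage, and let it down fully home on the seat and leave it there. Be gentle: never drop it down the spindle, never strike, push or twist it against the rotator with more than 25 N, keep it upright, and do not disturb the bottle, beaker, tape and dish around.

Things in the scene. Friction and masses are not known exactly. Their poses are not given: they have to be found in the camera images.
- carousel: tube carousel, 0.3 kg give or take a third: blue disc 136 mm across with eight dark tube places, on a slotted aluminium foot (80 mm square, 12 mm high), 137 mm high with its arch handle. Origin: centre of the underside, on the bore axis; z up. The foot has four radial slots below, 10.6 mm wide and 12 mm deep, along the carousel's +x, -x, +y and -y. It starts flat on the bench
- bush_top (a point): top of the carousel's guide bush (30 mm across), on the bore axis, 42 mm above the underside. The bore, 18 mm in diameter, runs straight down from here through bush and disc; in the foot, the lowest 12 mm, it is wider
- handle (a point): middle of the carousel's handle bar, straight above the bore, 130 mm above the underside. The bar lies along the carousel's x axis: 72 mm long, 12 mm wide along y (the way to pinch it), 14 mm high, on two legs at x = -32 and +32 mm. The space below it is free for the spindle, whose tip stays 19 mm below the bar when home
- rotator: white motor housing, 150 x 150 mm, 40 mm high, fixed to the bench, black control strip on its -x side; origin at the centre of its underside, z up along the spindle. On top a dark collar with two brass drive pins and, inside it, a round grey seat 58 mm across, cushioned: it stands firm up to 5 N, then gives 1 mm per 4 N, 3 mm at most
- pin_plane (a point): point on the spindle axis level with the tops of the two drive pins, 10 mm above the seat. The pins: 8 mm across, opposite each other, 36 mm from the axis. Their angle differs every time and is not reported: find it by feel; slots and pins meet every quarter turn, within 2 degrees. Their collar hardly turns (2 N m): twisting on once engaged, over about 0.4 N m, breaks the 25 N limit
- seat (a point): centre of the seat's top face, 46 mm above the bench: the carousel's origin comes here when home. The drive pins are sprung (3 N to start, then 1.5 N per mm, 5 mm travel): not engaged, the carousel stays 5 to 10 mm above the seat; once its slots meet them they spring up into it and the resistance vanishes. 4 to 8 N is enough while turning
- spindle_tip (a point): top of the vertical steel spindle, 150 mm above the bench, 104 mm above the seat; 16 mm in diameter, coned to 6 mm over its last 12 mm
- amber_bottle: brown bottle with black cap, 60 mm across, 119 mm high, bystander; origin at the centre of its underside
- small_beaker: glass beaker, 54 mm across, 68 mm high, bystander; origin at the centre of its underside
- tape: yellow roll of tape lying flat, 69 mm across, 19 mm high, bystander; origin at the centre of its underside
- petri: clear closed petri dish, 90 mm across, 15 mm high, bystander; origin at the centre of its underside

How it is judged:
By the outcome, as a careful person would: the job done as asked, in the order asked, and still so for the second after the job is handed in, with the robot touching nothing.
It also fails if it takes over 58 s, if anything falls off the work surface, if the arm or the gripper's body presses on something with over 40 N, if the wrist force passes 120 N, or if a joint passes its speed limit or range.

ROBOT

A 6-joint arm with a two-finger parallel gripper is mounted at the origin on a cart in front of the work surface, level with it; the furniture and walls round the work are solid. World frame = base frame: x ahead of the robot, y to its left, z up, the work surface at z = 0. Lengths are in m, angles in degrees, forces in N, time in s.
With the tool pointing down it reaches from about 0.3 to 0.75 m from the base axis. Payload 8.5 kg.
Tool frame: the origin (TCP) lies at the very end of the fingers, on their centre line; the grasp point (between the pads) lies 19 mm behind it; z points along the fingers, y is the direction in which the jaws open and shut (so a half turn about z gives the same grasp; the last joint's range is limited). The gripper opens to 85 mm and grips with 20 to 120 N. Pads are 22 mm wide; open, the fingers measure 114 mm over their backs; the gripper's body (76 mm by 85 mm) begins 54 mm behind the grasp point. The pads swing forward as they close: fully open they stand 13 mm farther back than shut.
Start: joints at [-12.336, 21.807, 74.336, -0, 83.858, -12.336], TCP at [0.55, 0, 0.231] pointing down, gripper open.
Joint ranges: [-178.18, 178.18], [-50.72, 133.34], [12.68, 142.11], [-81.47, 261.47], [9.98, 163.14], [-165.26, 165.26]. Speed limits (degrees/s): [136.94, 136.94, 180, 180, 180, 180].

INTERFACE

Orientations are given as a 3x3 rotation matrix whose columns are the frame's x, y, z axes.
In Python, from rig import status, vision, env gives the robot as it stands.
- The arm moves only by the tool send_rows, never from a script. Its argument "targets" is a list of rows, each a list of 7 numbers: the shift along the tool's x, y, z in units of 50 mm (1.0 is 50 mm), then the turn, a rotation vector about the tool's x, y, z in units of 8 degrees (1.0 is 8 degrees), then the finger opening in mm, from 0 to 85.4. A call has 1 to 5 rows; each row is the pose to reach, as a shift and turn from the pose commanded when the call began, along the tool's axes at that moment; what a row does not reach only later rows make up. A row lasts 1/8 s, in which the tool goes at most 62.5 mm and 10.7 degrees, less where a joint would pass 70% of its speed; a pose out of reach is approached as far as the arm can. A call with a gripper value outside its range is refused whole. The fingers move at their own pace and stop on an object; "grip_force" is the grip in N (left out, the last holds). Time passes only in rows, so rows that repeat a pose let the fingers close. It gives the time, the measured TCP pose, the force and the opening at its end, in the units of the state.
- status.observe(): the state, without advancing time (a new reading comes with each control period).
- vision.get_image(name): name is "scene" or "side" or "wrist"; returns (picture, depth): 420x560x3 uint8, red, green, blue; 420x560 float32, m along the optical axis (not along the pixel's ray), 0 where there is no reading.
- vision.camera_model(name): a dict with "camera_matrix" (3x3 intrinsics, pixels), "view" (4x4, takes a point from world to camera coordinates); the wrist camera has in their place "T_tool_cam" (4x4, takes a point from camera to tool coordinates, whose origin is the TCP and whose axes are the flange's). Camera axes: x right, y down, z forward; pixel columns grow to the right and rows downward; lengths in m; the calibration is good to about 2 mm. A picture is of the moment at which its call begins: read the wrist's pose just before it. camera_model takes no time and is no camera call.
- env.close_job(): hands the job in, once; it reports no verdict.
Trained networks look in the newest picture that a camera, given by its name, has taken for a name from the list of things; names that differ only in an ending like _2 or _b are one class to them, and where a whole thing is asked for, a point or a joint stands for the part that bears it (a point fixed in the world has none). Each returns a list of dicts, best first, with "p" (0 to 1); they miss things now and then, are a little off and sometimes report something else, mostly with a low value. They report only what shows in the picture. A call takes as long as a camera call.
- vision.masks_of(camera, label): "pixels" (420x560 bool, what is visible of it) and "extent" ([left, top, right, bottom] in pixels, round what is visible of it).
The state is a dict: "time_s": time; "q": joint angles; "qvel": joint speeds; "joint_efforts": joint torques, N m; "position": TCP position; "tool_rot": TCP orientation; "ft_force": force on the tool from outside, world axes, zero at the start; "wrist_torque": the same for the moment, N m; "grip_width": finger opening in m.
Only numpy, scipy, OpenCV 4.12 (cv2) and the standard library are available. Lean on these libraries where they do the work, as an engineer would, in place of code of your own. Each camera call takes 0.05 s, during which the arm holds its last target.

## Working session

There is one attempt and no reset: what is moved stays moved. The work goes in short steps, Python scripts to look and compute and a tool call to move; the robot and the scene stay as the last step left them, time stands still between calls to the robot, and variables do not carry over. Pictures are saved under pics/ and viewed, and the job is handed in when it is done.

Besides the shell and the picture viewer there is one more tool, called after ">>>" as name(argument=value, ...), one argument or row to a line, values as JSON. send_rows: Moves the arm, as the interface text tells. Its arguments: {"type":"object","properties":{"targets":{"type":"array","items":{"type":"array","items":{"type":"number"}}},"grip_force":{"type":"number"}},"required":["targets"]}

```bash
mkdir -p pics; ls
cat > h.py <<'E'
import numpy as np, cv2
from rig import status, vision, env
def snap(name,fn):
    s=status.observe(); im,d=vision.get_image(name)
    cv2.imwrite('pics/'+fn,im[:,:,::-1]); np.savez('pics/'+fn+'.npz',im=im,d=d,pos=s['position'],rot=s['tool_rot'])
    return s,im,d
def cam(name,s=None):
    m=vision.camera_model(name); K=np.array(m['camera_matrix'])
    if 'view' in m: T=np.linalg.inv(np.array(m['view']))
    else:
        W=np.eye(4);W[:3,:3]=np.array(s['tool_rot']);W[:3,3]=s['position'];T=W@np.array(m['T_tool_cam'])
    return K,T
def cloud(K,T,d):
    v,u=np.mgrid[:d.shape[0],:d.shape[1]]
    p=np.stack([(u-K[0,2])/K[0,0]*d,(v-K[1,2])/K[1,1]*d,d],-1)
    return p@T[:3,:3].T+T[:3,3]
E
python3 - <<'E'
from h import *
for n in ['scene','side','wrist']:
    s,im,d=snap(n,n+'0.png')
    K,T=cam(n,s); P=cloud(K,T,d)
    print(n,T[:3,3].round(3))
    for l in ['carousel','rotator','handle','spindle_tip','amber_bottle','small_beaker','tape','petri']:
        r=vision.masks_of(n,l)
        for q in r[:2]:
            m=q['pixels']&(d>0); p=P[m]
            print(l,round(q['p'],2),np.array(q['extent']).round(),m.sum(),np.percentile(p,[2,50,98],axis=0).round(3).tolist() if len(p) else '')
print(s['time_s'],s['position'],s['tool_rot'],s['grip_width'],s['ft_force'])
E
```

```text
pics
scene [-0.211 -0.485  1.001]
carousel 0.97 [206. 201. 248. 258.] 1445 [[0.373, 0.135, 0.001], [0.428, 0.19, 0.021], [0.503, 0.267, 0.136]]
rotator 0.61 [302. 239. 364. 296.] 2679 [[0.429, -0.207, 0.002], [0.497, -0.135, 0.04], [0.59, -0.056, 0.119]]
handle 0.8 [202. 203. 247. 259.] 1376 [[0.374, 0.135, 0.015], [0.428, 0.19, 0.021], [0.497, 0.258, 0.136]]
handle 0.48 [162. 207. 183. 232.] 327 [[0.376, 0.362, -0.0], [0.406, 0.39, 0.017], [0.437, 0.425, 0.022]]
spindle_tip 0.66 [295. 238. 365. 298.] 2622 [[0.429, -0.207, 0.016], [0.496, -0.135, 0.04], [0.585, -0.057, 0.118]]
amber_bottle 0.57 [325. 197. 346. 231.] 606 [[0.651, -0.07, 0.005], [0.663, -0.049, 0.071], [0.691, -0.017, 0.119]]
small_beaker 0.82 [198. 176. 212. 203.] 357 [[0.533, 0.357, 0.003], [0.554, 0.376, 0.044], [0.585, 0.408, 0.069]]
small_beaker 0.51 [300. 238. 363. 294.] 2531 [[0.429, -0.206, 0.018], [0.496, -0.135, 0.04], [0.581, -0.058, 0.118]]
tape 0.55 [158. 207. 184. 232.] 322 [[0.376, 0.363, -0.0], [0.406, 0.391, 0.017], [0.44, 0.425, 0.022]]
petri 0.64 [386. 232. 412. 259.] 636 [[0.654, -0.277, 0.004], [0.
[... 1893 characters left out ...]
49 [353. 318. 390. 366.] 1011 [[0.654, -0.257, 0.001], [0.671, -0.22, 0.015], [0.692, -0.194, 0.017]]
small_beaker 0.24 [354. 317. 388. 369.] 1023 [[0.654, -0.259, 0.001], [0.671, -0.22, 0.015], [0.692, -0.194, 0.017]]
petri 0.83 [354. 318. 389. 368.] 989 [[0.654, -0.258, 0.005], [0.671, -0.22, 0.015], [0.692, -0.194, 0.017]]
petri 0.7 [180. 219. 320. 353.] 13404 [[0.442, -0.194, 0.027], [0.517, -0.115, 0.041], [0.588, -0.048, 0.128]]
0.9 [ 5.49971932e-01 -2.66502182e-05  2.31329709e-01] [[ 5.96598933e-05  9.99999998e-01 -1.38196995e-05]
 [ 9.99999998e-01 -5.96599577e-05 -4.65529397e-06]
 [-4.65611844e-06 -1.38194218e-05 -1.00000000e+00]] 0.0851471069907191 [0.06126243 0.13672829 0.05873897]
```

View pics/scene0.png

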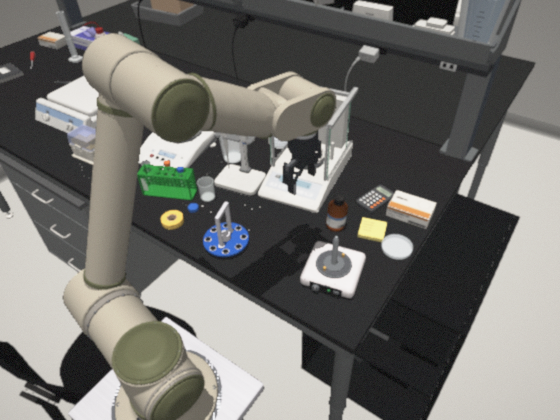

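View pics/side0.png

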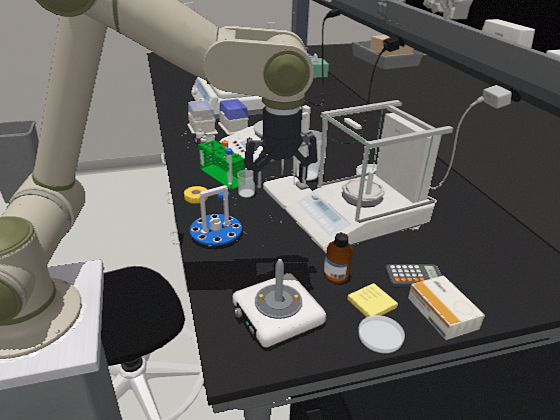

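View pics/wrist0.png

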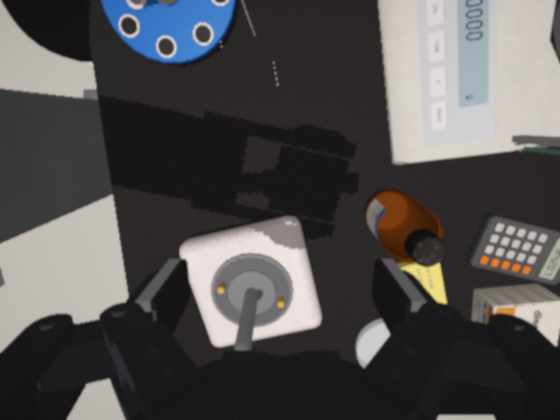

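Run:
```python
from h import *
from types import SimpleNamespace
for n in ['scene','side','wrist']:
    z=np.load(f'pics/{n}0.png.npz'); s=dict(position=z['pos'],tool_rot=z['rot'])
    K,T=cam(n,s);P=cloud(K,T,z['d']);ok=z['d']>0
    def reg(x0,x1,y0,y1,z0,z1):
        return P[ok&(P[...,0]>x0)&(P[...,0]<x1)&(P[...,1]>y0)&(P[...,1]<y1)&(P[...,2]>z0)&(P[...,2]<z1)]
    p=reg(.34,.53,.1,.29,.115,.15)
    if len(p)>10:
        r=cv2.minAreaRect(p[:,:2].astype(np.float32)); print(n,'handle',len(p),r,p.mean(0),p[:,2].max())
    p=reg(.34,.53,.1,.29,.015,.03)
    if len(p)>10: print(n,'disc',cv2.minEnclosingCircle(p[:,:2].astype(np.float32)),np.median(p[:,2]))
    p=reg(.40,.62,-.24,-.03,.034,.048); print(n,'house',cv2.minAreaRect(p[:,:2].astype(np.float32)),np.median(p[:,2]))
    for a in range(60,160,20):
        p=reg(.45,.58,-.2,-.07,a/1000,a/1000+.02)
        if len(p)>3: print(n,'spindle',a,len(p),p.mean(0),p.min(0),p.max(0))
```

```text
scene handle 126 ((0.4345572292804718, 0.19584353268146515), (0.07326807081699371, 0.014021680690348148), 15.298810958862305) [0.4315981  0.19371994 0.13236285] 0.13940157389986085
scene disc ((0.43558910489082336, 0.19731441140174866), 0.07098270207643509) 0.019809901768555238
scene house ((0.5110219717025757, -0.12852536141872406), (0.15026582777500153, 0.14699849486351013), 14.57282829284668) 0.04047295801457912
scene spindle 60 28 [ 0.5092223  -0.12983394  0.06857769] [ 0.50482301 -0.13555085  0.06077029] [ 0.51398509 -0.12170835  0.07854926]
scene spindle 80 32 [ 0.50861098 -0.12982836  0.08990434] [ 0.50268394 -0.13649287  0.08025331] [ 0.51563515 -0.12058735  0.0996692 ]
scene spindle 100 28 [ 0.50969399 -0.13022003  0.11014645] [ 0.50494774 -0.13534088  0.10149342] [ 0.51579076 -0.12223669  0.11870527]
scene spindle 120 37 [ 0.50896115 -0.12915288  0.13141891] [ 0.5045718  -0.13564448  0.12000634] [ 0.51939182 -0.12044211  0.13990715]
scene spindle 140 16 [ 0.51188993 -0.12757508  0.14565724] [ 0.50864776 -0.13175223  0.14039652] [ 0.51605111 -0.12207477  0.15149426]
side han
[... 1290 characters left out ...]
3) 0.04080455867117122
wrist spindle 60 135 [ 0.51472833 -0.12233049  0.07034349] [ 0.50607487 -0.13059181  0.06020483] [ 0.52160318 -0.11981814  0.07981291]
wrist spindle 80 165 [ 0.51469579 -0.12237751  0.09018716] [ 0.50635713 -0.13108179  0.08014072] [ 0.5215573  -0.11995566  0.09960636]
wrist spindle 100 199 [ 0.51490722 -0.12253292  0.11011746] [ 0.50612609 -0.1307202   0.10015551] [ 0.52157618 -0.11969785  0.11973752]
wrist spindle 120 256 [ 0.51456806 -0.12254498  0.13088122] [ 0.50626754 -0.13035768  0.12010422] [ 0.5217283  -0.11948978  0.13997801]
wrist spindle 140 108 [ 0.51443908 -0.12390937  0.14279365] [ 0.50663167 -0.12928551  0.14002782] [ 0.52121655 -0.12082238  0.1467149 ]
```

Run:
```python
from h import *
from scipy.optimize import least_squares
for n in ['scene','side','wrist']:
    z=np.load(f'pics/{n}0.png.npz'); s=dict(position=z['pos'],tool_rot=z['rot'])
    K,T=cam(n,s);P=cloud(K,T,z['d']);ok=z['d']>0;im=z['im'].astype(int)
    m=ok&(P[...,2]>.07)&(P[...,2]<.135)&(np.hypot(P[...,0]-.513,P[...,1]+.13)<.02)
    p=P[m]; c=T[:2,3]
    f=lambda x:np.hypot(p[:,0]-x[0],p[:,1]-x[1])-.008
    r=least_squares(f,[.513,-.131],loss='soft_l1',f_scale=.001); print(n,'axis',r.x.round(4))
    ax=r.x
    g=ok&(np.hypot(P[...,0]-ax[0],P[...,1]-ax[1])<.045)&(np.hypot(P[...,0]-ax[0],P[...,1]-ax[1])>.025)
    sat=(im[...,0]-im[...,2]>50)&g
    k,l,st,ce=cv2.connectedComponentsWithStats(sat.astype(np.uint8))
    pp=[]
    for i in range(1,k):
        if st[i,4]>3:
            q=P[l==i]; print(ce[i].round(1),st[i,4],q.mean(0).round(4),q[:,2].max()); pp.append(q.mean(0))
    if len(pp)==2: d=pp[1]-pp[0]; print('angle',np.degrees(np.arctan2(d[1],d[0])),np.linalg.norm(d[:2]),(pp[0]+pp[1])/2)
```

```text
scene axis [ 0.5145 -0.1269]
[342.6 254.3] 7 [ 0.5481 -0.1372  0.0553] 0.05927479354928189
[324.  267.2] 10 [ 0.4827 -0.1171  0.0519] 0.0561873643996329
angle 162.8668199514276 0.06848993046940506 [ 0.51539741 -0.12715174  0.05356844]
side axis [ 0.5171 -0.1281]
[260.8 296.7] 22 [ 0.4814 -0.1188  0.0537] 0.060850405831139875
[295.6 297.4] 22 [ 0.5508 -0.1378  0.0531] 0.061419140388009
angle -15.315135704750523 0.07196373370647965 [ 0.51611215 -0.12829282  0.05337636]
wrist axis [ 0.5137 -0.1287]
[220.9 288.7] 62 [ 0.4792 -0.1192  0.0532] 0.05808940813785546
[280.4 302.7] 57 [ 0.5485 -0.1379  0.053 ] 0.057685692252179455
angle -15.02681156385059 0.07180241048144556 [ 0.51382939 -0.12854409  0.05312043]
```

Run:
```python
from h import *
m=vision.camera_model('wrist');K=np.array(m['camera_matrix']);T=np.array(m['T_tool_cam']);print(K.round(1),T.round(3))
for p in [[0,0,.1],[0,0,.13],[.03,0,.1],[-.05,0,.1],[0,0,.02],[-.05,0,.02],[.05,0,.1],[.1,0,.1],[0,0,-.019]]:
    c=np.linalg.inv(T)@np.array(p+[1]); print(p,(K@c[:3]/c[2])[:2].round(0))
```

```text
[[309.3   0.  280.6]
 [  0.  309.3 208.8]
 [  0.    0.    1. ]] [[-0.    -0.962 -0.274  0.069]
 [ 1.    -0.    -0.    -0.001]
 [ 0.    -0.274  0.962 -0.143]
 [ 0.     0.     0.     1.   ]]
[0, 0, 0.1] [282. 209.]
[0, 0, 0.13] [282. 200.]
[0.03, 0, 0.1] [282. 172.]
[-0.05, 0, 0.1] [282. 265.]
[0, 0, 0.02] [283. 247.]
[-0.05, 0, 0.02] [282. 323.]
[0.05, 0, 0.1] [282. 147.]
[0.1, 0, 0.1] [282.  77.]
[0, 0, -0.019] [283. 282.]
```

>>> send_rows(
  targets=[
    [0.5, -0.3, -0.04, 0, 0, 1.2, 85],
    [1.5, -0.9, -0.08, 0, 0, 2.4, 85],
    [2.6, -1.5, -0.12, 0, 0, 3.6, 85],
    [3.5, -2.0, -0.16, 0, 0, 4.8, 85],
    [3.9, -2.28, -0.18, 0, 0, 6.0, 85],
  ],
)

```text
time_s: 1.98
position: [0.4346, 0.1969, 0.2407]
tool_rot: [[0.745, 0.667, 0.0], [0.667, -0.745, 0.0], [0.0, 0.0, -1.0]]
ft_force: [1.3, -0.5, -0.2]
grip_width: 0.0848
```

>>> send_rows(
  targets=[
    [0, 0, 0, 0, 0, 1.2, 85],
    [0, 0, 0, 0, 0, 2.4, 85],
    [0, 0, 0, 0, 0, 3.34, 85],
    [0, 0, 0, 0, 0, 3.34, 85],
  ],
)

```text
time_s: 2.48
position: [0.436, 0.195, 0.2404]
tool_rot: [[0.964, 0.265, 0.0], [0.265, -0.964, 0.0], [0.0, 0.0, -1.0]]
ft_force: [-0.2, -0.2, -0.1]
grip_width: 0.085
```

```bash
cat > hd.py <<'E'
from h import *
import sys
fn=sys.argv[1]
s,im,d=snap('wrist',fn);K,T=cam('wrist',s);P=cloud(K,T,d);ok=d>0
R=np.array(s['tool_rot']);pos=np.array(s['position'])
print(s['time_s'],pos.round(4),R.round(3).tolist(),s['q'])
q=P[ok&(P[...,2]>.134)&(P[...,2]<.145)&(np.hypot(P[...,0]-.437,P[...,1]-.195)<.06)]
print(len(q),q[:,2].mean(),cv2.minAreaRect(q[:,:2].astype(np.float32)),q.mean(0))
q=P[ok&(P[...,2]>.017)&(P[...,2]<.026)&(np.hypot(P[...,0]-.437,P[...,1]-.195)<.08)]
blue=ok&(im[...,2].astype(int)-im[...,0]>60)&(np.hypot(P[...,0]-.437,P[...,1]-.195)<.09)
b=P[blue];print('disc',cv2.minEnclosingCircle(b[:,:2].astype(np.float32)))
E
python3 hd.py w1.png
```

```text
2.475 [0.436  0.195  0.2404] [[0.964, 0.265, 0.0], [0.265, -0.964, 0.0], [0.0, 0.0, -1.0]] [ 9.85721879e+00  1.41054644e+01  8.42913048e+01 -5.35270447e-04
  8.15952663e+01  8.45067866e+01]
1170 0.13712817612013817 ((0.436324805021286, 0.1959816813468933), (0.07071052491664886, 0.011966378428041935), 16.8519287109375) [0.43800517 0.19648437 0.13712818]
disc ((0.4316161572933197, 0.19492055475711823), 0.07228045165538788)
```

View pics/w1.png

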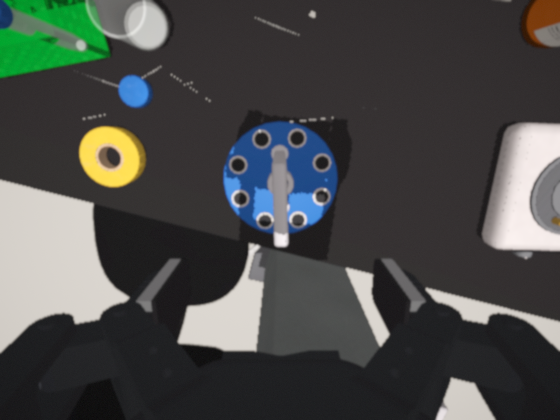

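>>> send_rows(
  targets=[
    [0.01, -0.02, 0.7, 0, 0, -0.1, 60],
    [0.01, -0.02, 1.5, 0, 0, -0.1, 50],
    [0.01, -0.02, 2.2, 0, 0, -0.1, 40],
    [0.01, -0.02, 2.57, 0, 0, -0.1, 40],
    [0.01, -0.02, 2.57, 0, 0, -0.1, 35],
  ],
  grip_force=40,
)

```text
time_s: 3.15
position: [0.4357, 0.1959, 0.111]
tool_rot: [[0.96, 0.279, -0.003], [0.279, -0.96, -0.0], [-0.003, -0.0, -1.0]]
ft_force: [0.7, 0.0, 0.3]
grip_width: 0.0346
```

Run:
```python
from h import *
s,im,d=snap('wrist','w2.png');s,im,d=snap('side','s2.png')
cv2.imwrite('pics/s2z.png',cv2.resize(im[100:290,130:330,::-1],None,fx=3,fy=3));print(s['position'],s['grip_width'],s['ft_force'])
```

```text
[0.43631043 0.19608079 0.11197649] 0.035128186995933355 [0.42837356 0.08759522 0.36040927]
```

View pics/w2.png

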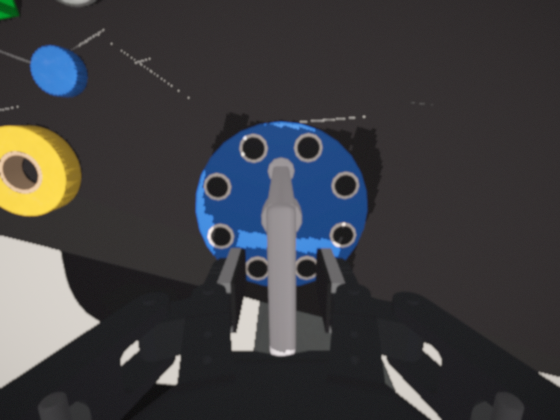

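View pics/s2z.png

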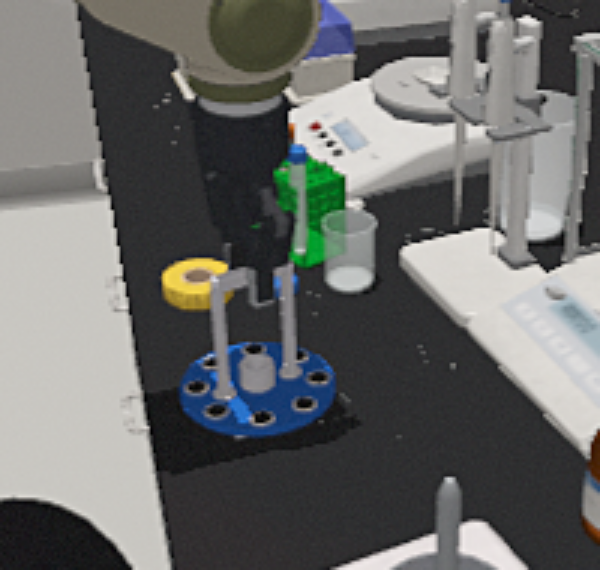

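>>> send_rows(
  targets=[
    [0, 0, 0, 0, 0, 0, 24],
    [0, 0, 0, 0, 0, 0, 16],
    [0, 0, 0, 0, 0, 0, 10],
    [0, 0, 0, 0, 0, 0, 6],
    [0, 0, 0, 0, 0, 0, 6],
  ],
  grip_force=40,
)

```text
time_s: 3.88
position: [0.4363, 0.196, 0.1124]
tool_rot: [[0.961, 0.277, 0.001], [0.277, -0.961, -0.0], [0.001, 0.0, -1.0]]
ft_force: [-1.5, -1.2, 5.9]
grip_width: 0.0114
```

>>> send_rows(
  targets=[
    [0, 0, -0.02, 0, 0, 0, 6],
    [0, 0, -0.05, 0, 0, 0, 6],
    [0, 0, -0.2, 0, 0, 0, 6],
    [0, 0, -0.4, 0, 0, 0, 6],
    [0, 0, -0.4, 0, 0, 0, 6],
  ],
  grip_force=40,
)

```text
time_s: 4.5
position: [0.4367, 0.1962, 0.1328]
tool_rot: [[0.961, 0.277, 0.002], [0.277, -0.961, 0.0], [0.002, 0.0, -1.0]]
ft_force: [0.3, -0.7, -3.5]
grip_width: 0.0112
```

>>> send_rows(
  targets=[
    [0, 0, -0.4, 0, 0, 0, 6],
    [0, 0.1, -1.1, 0, 0, 0, 6],
    [0, 0.4, -1.9, 0, 0, 0, 6],
    [0, 0.9, -2.7, 0, 0, 0, 6],
    [0, 1.6, -3.2, 0, 0, 0, 6],
  ],
  grip_force=40,
)

```text
time_s: 5.12
position: [0.4585, 0.1188, 0.2937]
tool_rot: [[0.961, 0.278, 0.002], [0.278, -0.961, 0.0], [0.002, 0.0, -1.0]]
ft_force: [-0.2, 0.4, -3.4]
grip_width: 0.0114
```

>>> send_rows(
  targets=[
    [-0.05, 0.9, -0.3, 0, 0, 0.2, 6],
    [-0.1, 1.8, -0.5, 0, 0, 0.5, 6],
    [-0.15, 2.7, -0.54, 0, 0, 0.8, 6],
    [-0.2, 3.5, -0.54, 0, 0, 1.1, 6],
    [-0.3, 4.2, -0.54, 0, 0, 1.3, 6],
  ],
)

```text
time_s: 5.75
position: [0.5022, -0.0882, 0.3185]
tool_rot: [[0.995, 0.097, -0.001], [0.097, -0.995, 0.0], [-0.001, -0.0, -1.0]]
ft_force: [0.2, 0.4, -3.8]
grip_width: 0.0117
```

>>> send_rows(
  targets=[
    [0, 0.2, 0, 0, 0, 0.08, 6],
    [0, 0.5, 0, 0, 0, 0.08, 6],
    [0, 0.6, 0, 0, 0, 0.08, 6],
    [0, 0.6, 0, 0, 0, 0.08, 6],
    [0, 0.6, 0, 0, 0, 0.08, 6],
  ],
)

```text
time_s: 6.38
position: [0.505, -0.116, 0.3189]
tool_rot: [[0.996, 0.089, 0.0], [0.089, -0.996, 0.0], [0.0, -0.0, -1.0]]
ft_force: [-0.1, -0.1, -3.7]
grip_width: 0.011
```

```bash
cat > rel.py <<'E'
from h import *
import sys
from scipy.optimize import least_squares
tag=sys.argv[1]
for n in ['scene','side']:
    s,im,d=snap(n,n+tag+'.png');K,T=cam(n,s);P=cloud(K,T,d);ok=d>0
    pos=np.array(s['position']);R=np.array(s['tool_rot'])
    u0=pos[2]-.111 # underside
    near=ok&(np.hypot(P[...,0]-pos[0],P[...,1]-pos[1])<.085)
    blue=near&(im[...,2].astype(int)-im[...,0]>60)&(P[...,2]>u0-.01)
    b=P[blue];top=b[np.abs(b[:,2]-np.percentile(b[:,2],60))<.004]
    c=cv2.minEnclosingCircle(top[:,:2].astype(np.float32))
    e=cv2.fitEllipse(np.concatenate(cv2.findContours((blue).astype(np.uint8),cv2.RETR_EXTERNAL,cv2.CHAIN_APPROX_NONE)[0]))
    # height-plane outline
    hz=P[near&(P[...,2]>u0+.115)&(P[...,2]<u0+.15)]
    print(n,'discz',np.median(top[:,2])-u0,'circle',np.round(c[0],4),round(c[1],4),'bluemed',len(top))
    for z0 in (.07,.1):
        pass
    # spindle
    m=ok&(P[...,2]>.07)&(P[...,2]<.135)&(np.hypot(P[...,0]-.515,P[...,1]+.128)<.02)
    p=P[m]
    if len(p)>5:
        r=least_squares(lambda x:np.hypot(p[:,0]-x[0],p[:,1]-x[1])-.008,[.515,-.128],loss='soft_l1',f_scale=.001);print('  spindle',len(p),r.x.round(4),'disc-spindle',(np.array(c[0])-r.x).round(4))
print(s['time_s'],pos.round(4),R.round(3).tolist(),np.array(s['q']).round(1),np.array(s['ft_force']).round(2),np.array(s['wrist_torque']).round(3))
E
python3 rel.py a; python3 -c "
import cv2
for n in ['scene','side']:
    i=cv2.imread(f'pics/{n}a.png'); c=(200,170) if n=='scene' else (170,160)
    cv2.imwrite(f'pics/{n}az.png',cv2.resize(i[c[1]:c[1]+190,c[0]:c[0]+200],None,fx=3,fy=3))"
```

```text
scene discz 0.018353045796907774 circle [ 0.5033 -0.1155] 0.0685 bluemed 834
  spindle 99 [ 0.5146 -0.127 ] disc-spindle [-0.0113  0.0115]
side discz 0.021244046524170723 circle [ 0.5051 -0.1179] 0.0685 bluemed 1327
  spindle 195 [ 0.517  -0.1281] disc-spindle [-0.0119  0.0102]
6.425 [ 0.505  -0.116   0.3189] [[0.996, 0.089, 0.0], [0.089, -0.996, 0.0], [0.0, -0.0, -1.0]] [-26.   15.8  69.    0.   95.2  58.9] [ 0.98  0.16 -3.06] [-0.013 -0.019 -0.009]
```

View pics/sideaz.png

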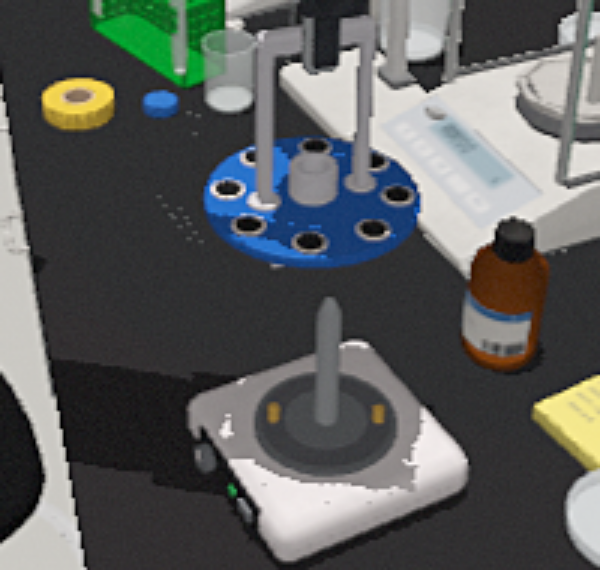

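View pics/sceneaz.png

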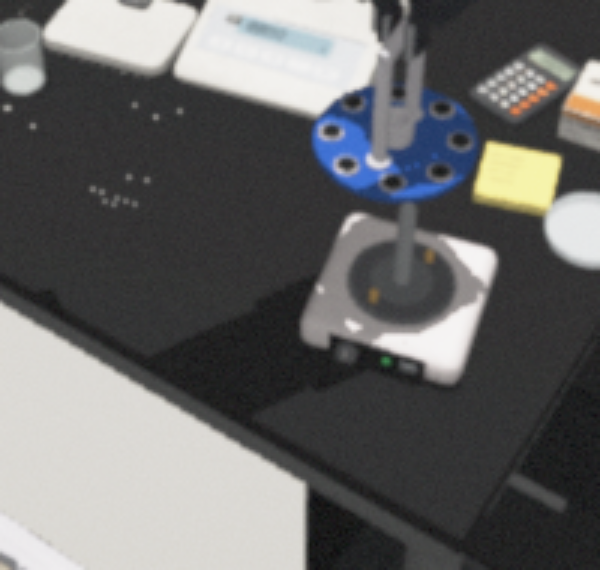

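>>> send_rows(
  targets=[
    [0.1, 0.12, 0.1, 0, 0, 0, 6],
    [0.21, 0.24, 0.4, 0, 0, 0, 6],
    [0.21, 0.24, 0.8, 0, 0, 0, 6],
    [0.21, 0.24, 1.1, 0, 0, 0, 6],
    [0.21, 0.24, 1.1, 0, 0, 0, 6],
  ],
)

```text
time_s: 7.1
position: [0.5163, -0.1276, 0.2619]
tool_rot: [[0.996, 0.088, -0.003], [0.088, -0.996, 0.002], [-0.003, -0.002, -1.0]]
ft_force: [-0.1, -0.2, -2.8]
grip_width: 0.0113
```

>>> send_rows(
  targets=[
    [0, 0, 0, 0, 0, 0, 6],
    [0, 0, 0, 0, 0, 0, 6],
  ],
)

```text
time_s: 7.35
position: [0.5168, -0.1278, 0.2643]
tool_rot: [[0.996, 0.088, 0.001], [0.088, -0.996, -0.001], [0.001, 0.001, -1.0]]
ft_force: [-1.2, -0.5, -1.8]
grip_width: 0.011
```

```bash
python3 rel.py b; python3 -c "
import cv2
for n in ['scene','side']:
    i=cv2.imread(f'pics/{n}b.png'); c=(280,190) if n=='scene' else (220,200)
    cv2.imwrite(f'pics/{n}bz.png',cv2.resize(i[c[1]:c[1]+140,c[0]:c[0]+120],None,fx=4,fy=4,interpolation=cv2.INTER_CUBIC))"
```

```text
scene discz 0.018444809885750868 circle [ 0.5155 -0.1275] 0.0683 bluemed 796
  spindle 41 [ 0.5147 -0.1266] disc-spindle [ 0.0008 -0.0009]
side discz 0.021113023932848363 circle [ 0.519  -0.1283] 0.0694 bluemed 1389
  spindle 135 [ 0.5171 -0.1281] disc-spindle [ 0.0019 -0.0002]
7.4 [ 0.5168 -0.1277  0.2643] [[0.996, 0.088, 0.001], [0.088, -0.996, -0.001], [0.001, 0.001, -1.0]] [-26.6  18.7  73.6  -0.   87.6  58.3] [ 0.9  -0.04 -3.53] [-0.019  0.032 -0.057]
```

View pics/sidebz.png

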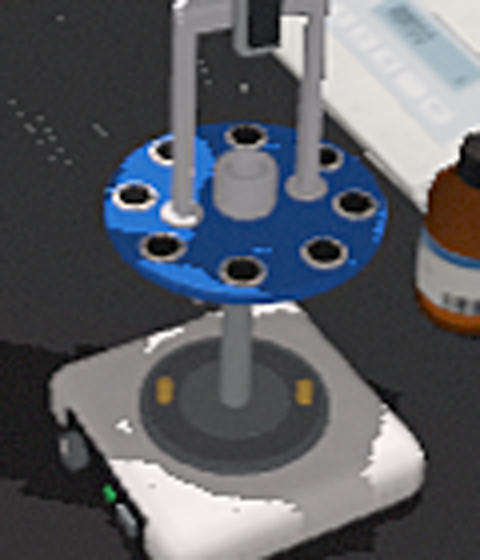

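View pics/scenebz.png

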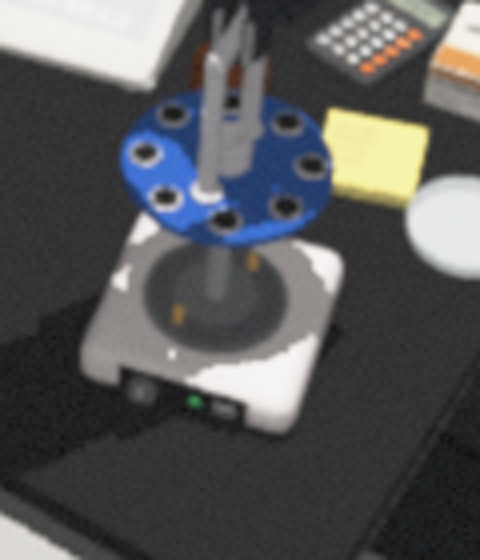

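>>> send_rows(
  targets=[
    [-0.02, -0.01, 0.1, 0, 0, 0, 6],
    [-0.02, -0.01, 0.25, 0, 0, 0, 6],
    [-0.02, -0.01, 0.36, 0, 0, 0, 6],
    [-0.02, -0.01, 0.42, 0, 0, 0, 6],
    [-0.02, -0.01, 0.46, 0, 0, 0, 6],
  ],
)

```text
time_s: 8.07
position: [0.5156, -0.1272, 0.2406]
tool_rot: [[0.996, 0.088, -0.0], [0.088, -0.996, 0.0], [-0.0, -0.0, -1.0]]
ft_force: [-0.1, 0.7, -4.0]
grip_width: 0.011
```

>>> send_rows(
  targets=[
    [0, 0, 0.03, 0, 0, 0, 6],
    [0, 0, 0.06, 0, 0, 0, 6],
    [0, 0, 0.09, 0, 0, 0, 6],
    [0, 0, 0.09, 0, 0, 0, 6],
  ],
)

```text
time_s: 8.57
position: [0.5155, -0.1272, 0.2362]
tool_rot: [[0.996, 0.088, -0.0], [0.088, -0.996, -0.0], [-0.0, 0.0, -1.0]]
ft_force: [-0.5, -1.1, -4.1]
grip_width: 0.0112
```

>>> send_rows(
  targets=[
    [0, 0, 0.05, 0, 0, 0, 6],
    [0, 0, 0.1, 0, 0, 0, 6],
    [0, 0, 0.15, 0, 0, 0, 6],
    [0, 0, 0.2, 0, 0, 0, 6],
    [0, 0, 0.2, 0, 0, 0, 6],
  ],
)

```text
time_s: 9.2
position: [0.5155, -0.1271, 0.226]
tool_rot: [[0.996, 0.088, -0.001], [0.088, -0.996, 0.0], [-0.0, -0.0, -1.0]]
ft_force: [-0.2, -0.6, -4.6]
grip_width: 0.0112
```

```bash
cat > st.py <<'E'
from h import *
s=status.observe();R=np.array(s['tool_rot'])
print(s['time_s'],np.array(s['position']).round(4),np.array(s['ft_force']).round(2),np.array(s['wrist_torque']).round(3),'yaw',np.degrees(np.arctan2(R[1,0],R[0,0])).round(2),s['grip_width'])
E
python3 st.py
```

```text
9.2 [ 0.5155 -0.1271  0.226 ] [-0.23 -0.55 -4.58] [-0.165  0.128  0.023] yaw 5.04 0.011177185622085955
```

>>> send_rows(
  targets=[
    [0, 0, 0.08, 0, 0, 0, 6],
    [0, 0, 0.16, 0, 0, 0, 6],
    [0, 0, 0.24, 0, 0, 0, 6],
    [0, 0, 0.32, 0, 0, 0, 6],
    [0, 0, 0.4, 0, 0, 0, 6],
  ],
)

```text
time_s: 9.82
position: [0.5155, -0.1272, 0.206]
tool_rot: [[0.996, 0.088, -0.0], [0.088, -0.996, 0.0], [-0.0, -0.0, -1.0]]
ft_force: [-0.9, -1.2, -2.4]
grip_width: 0.0113
```

```bash
python3 st.py
```

```text
9.825 [ 0.5155 -0.1272  0.206 ] [-0.93 -1.21 -2.42] [-0.207  0.136 -0.006] yaw 5.04 0.011293389453540489
```

>>> send_rows(
  targets=[
    [-0.006, 0.008, 0.08, 0, 0, 0, 6],
    [-0.006, 0.008, 0.16, 0, 0, 0, 6],
    [-0.006, 0.008, 0.24, 0, 0, 0, 6],
    [-0.006, 0.008, 0.32, 0, 0, 0, 6],
    [-0.006, 0.008, 0.4, 0, 0, 0, 6],
  ],
)

```text
time_s: 10.45
position: [0.5153, -0.1276, 0.1861]
tool_rot: [[0.996, 0.088, 0.0], [0.088, -0.996, 0.0], [0.0, -0.0, -1.0]]
ft_force: [-0.2, -1.1, -2.8]
grip_width: 0.0112
```

```bash
python3 st.py
```

```text
10.45 [ 0.5153 -0.1276  0.1861] [-0.19 -1.08 -2.81] [0.02  0.01  0.013] yaw 5.04 0.011150609297866092
```

>>> send_rows(
  targets=[
    [0, 0, 0.08, 0, 0, 0, 6],
    [0, 0, 0.16, 0, 0, 0, 6],
    [0, 0, 0.24, 0, 0, 0, 6],
    [0, 0, 0.3, 0, 0, 0, 6],
    [0, 0, 0.3, 0, 0, 0, 6],
  ],
)

```text
time_s: 11.08
position: [0.5152, -0.1276, 0.1711]
tool_rot: [[0.996, 0.088, -0.0], [0.088, -0.996, 0.0], [-0.0, -0.0, -1.0]]
ft_force: [-0.5, -0.2, -2.8]
grip_width: 0.0112
```

```bash
python3 st.py
```

```text
11.075 [ 0.5152 -0.1276  0.1711] [-0.53 -0.18 -2.79] [ 0.037  0.013 -0.001] yaw 5.04 0.011242245532380254
```

>>> send_rows(
  targets=[
    [0, 0, 0.015, 0, 0, 0, 6],
    [0, 0, 0.03, 0, 0, 0, 6],
    [0, 0, 0.04, 0, 0, 0, 6],
    [0, 0, 0.04, 0, 0, 0, 6],
  ],
)

```text
time_s: 11.58
position: [0.5153, -0.1276, 0.1693]
tool_rot: [[0.996, 0.088, -0.0], [0.088, -0.996, -0.0], [-0.0, 0.0, -1.0]]
ft_force: [0.5, -0.3, -3.4]
grip_width: 0.011
```

```bash
python3 st.py
```

```text
11.575 [ 0.5153 -0.1276  0.1693] [ 0.47 -0.3  -3.44] [0.038 0.062 0.004] yaw 5.04 0.010989181809253476
```

>>> send_rows(
  targets=[
    [0, 0, 0.01, 0, 0, 0, 6],
    [0, 0, 0.02, 0, 0, 0, 6],
    [0, 0, 0.03, 0, 0, 0, 6],
    [0, 0, 0.03, 0, 0, 0, 6],
  ],
)

```text
time_s: 12.08
position: [0.5154, -0.1276, 0.1681]
tool_rot: [[0.996, 0.088, 0.0], [0.088, -0.996, -0.0], [0.0, 0.0, -1.0]]
ft_force: [-0.7, 1.2, -1.3]
grip_width: 0.0111
```

```bash
python3 st.py
```

```text
12.075 [ 0.5154 -0.1276  0.1681] [-0.69  1.16 -1.31] [0.005 0.099 0.034] yaw 5.04 0.011096783307960557
```

Contact beginning, about where expected (pin tops ≈ TCP 0.168). Another millimetre.

>>> send_rows(
  targets=[
    [0, 0, 0.01, 0, 0, 0, 6],
    [0, 0, 0.02, 0, 0, 0, 6],
    [0, 0, 0.02, 0, 0, 0, 6],
  ],
)

```text
time_s: 12.45
position: [0.5154, -0.1277, 0.167]
tool_rot: [[0.996, 0.088, 0.0], [0.088, -0.996, -0.0], [0.0, 0.0, -1.0]]
ft_force: [-0.3, 0.6, 0.6]
grip_width: 0.0107
```

```bash
python3 st.py
```

```text
12.45 [ 0.5154 -0.1277  0.167 ] [-0.35  0.65  0.58] [0.079 0.106 0.005] yaw 5.04 0.01073344394666879
```

>>> send_rows(
  targets=[
    [0, 0, 0.01, 0, 0, 0, 6],
    [0, 0, 0.016, 0, 0, 0.0, 6],
    [0, 0, 0.016, 0, 0, 0.1, 6],
    [0, 0, 0.016, 0, 0, 0.3, 6],
    [0, 0, 0.016, 0, 0, 0.5, 6],
  ],
)

```text
time_s: 13.08
position: [0.5154, -0.1277, 0.1661]
tool_rot: [[1.0, 0.016, 0.0], [0.016, -1.0, -0.0], [0.0, 0.0, -1.0]]
ft_force: [-0.9, -0.1, 2.3]
grip_width: 0.0113
```

```bash
python3 st.py
```

```text
13.075 [ 0.5154 -0.1277  0.1661] [-0.87 -0.08  2.26] [0.014 0.019 0.105] yaw 0.93 0.011344440935084826
```

>>> send_rows(
  targets=[
    [0, 0, 0, 0, 0, 0.2, 6],
    [0, 0, 0, 0, 0, 0.4, 6],
    [0, 0, 0, 0, 0, 0.6, 6],
    [0, 0, 0, 0, 0, 0.8, 6],
    [0, 0, 0, 0, 0, 1.0, 6],
  ],
)

```text
time_s: 13.7
position: [0.5153, -0.1276, 0.166]
tool_rot: [[0.992, -0.123, -0.0], [-0.123, -0.992, 0.0], [-0.0, -0.0, -1.0]]
ft_force: [0.1, -0.9, 2.3]
grip_width: 0.0112
```

```bash
python3 st.py
```

```text
13.7 [ 0.5153 -0.1276  0.166 ] [ 0.08 -0.89  2.32] [ 0.08  -0.026  0.129] yaw -7.06 0.011164606510586244
```

>>> send_rows(
  targets=[
    [0, 0, 0, 0, 0, 0.15, 6],
    [0, 0, 0, 0, 0, 0.3, 6],
    [0, 0, 0, 0, 0, 0.4, 6],
    [0, 0, 0, 0, 0, 0.4, 6],
  ],
)

```text
time_s: 14.2
position: [0.5152, -0.1276, 0.166]
tool_rot: [[0.984, -0.177, -0.0], [-0.177, -0.984, 0.0], [-0.0, -0.0, -1.0]]
ft_force: [-1.0, 1.0, 2.9]
grip_width: 0.0111
```

```bash
python3 st.py
```

```text
14.2 [ 0.5152 -0.1276  0.166 ] [-1.04  1.02  2.88] [ 0.126 -0.041  0.112] yaw -10.17 0.011078143097665027
```

>>> send_rows(
  targets=[
    [0, 0, 0, 0, 0, 0.1, 6],
    [0, 0, 0, 0, 0, 0.15, 6],
  ],
)

```text
time_s: 14.45
position: [0.5153, -0.1276, 0.166]
tool_rot: [[0.98, -0.198, -0.0], [-0.198, -0.98, -0.0], [-0.0, 0.0, -1.0]]
ft_force: [-0.6, 1.2, 2.5]
grip_width: 0.0111
```

```bash
python3 st.py
```

```text
14.45 [ 0.5153 -0.1276  0.166 ] [-0.65  1.23  2.53] [ 0.046 -0.019  0.147] yaw -11.39 0.011072713509031322
```

Not engaged yet; creeping on in steps of under 1°.

>>> send_rows(
  targets=[
    [0, 0, 0, 0, 0, 0.1, 6],
    [0, 0, 0, 0, 0, 0.1, 6],
  ],
)

```text
time_s: 14.7
position: [0.5153, -0.1276, 0.166]
tool_rot: [[0.977, -0.211, -0.0], [-0.211, -0.977, 0.0], [-0.0, -0.0, -1.0]]
ft_force: [-1.2, -0.4, 1.7]
grip_width: 0.0115
```

```bash
python3 st.py
```

```text
14.7 [ 0.5153 -0.1276  0.166 ] [-1.16 -0.39  1.66] [ 0.069 -0.039  0.117] yaw -12.18 0.011474276093788037
```

>>> send_rows(
  targets=[
    [0, 0, 0, 0, 0, 0.1, 6],
    [0, 0, 0, 0, 0, 0.1, 6],
  ],
)

```text
time_s: 14.95
position: [0.5153, -0.1276, 0.166]
tool_rot: [[0.974, -0.225, -0.0], [-0.225, -0.974, 0.0], [-0.0, -0.0, -1.0]]
ft_force: [-0.6, 0.6, 1.4]
grip_width: 0.0112
```

```bash
python3 st.py
```

```text
14.95 [ 0.5153 -0.1276  0.166 ] [-0.63  0.64  1.4 ] [ 0.021 -0.034  0.085] yaw -12.98 0.011194373270249533
```

>>> send_rows(
  targets=[
    [0, 0, 0, 0, 0, 0.08, 6],
    [0, 0, 0, 0, 0, 0.08, 6],
  ],
)

```text
time_s: 15.2
position: [0.5149, -0.1275, 0.1654]
tool_rot: [[0.972, -0.235, -0.001], [-0.235, -0.972, 0.0], [-0.001, -0.0, -1.0]]
ft_force: [-0.5, 0.5, -3.3]
grip_width: 0.0112
```

```bash
python3 st.py
```

```text
15.2 [ 0.5149 -0.1275  0.1654] [-0.54  0.5  -3.28] [-0.122  0.074 -0.009] yaw -13.62 0.011180117752284568
```

>>> send_rows(
  targets=[
    [0, 0, 0.02, 0, 0, 0, 6],
    [0, 0, 0.04, 0, 0, 0, 6],
    [0, 0, 0.06, 0, 0, 0, 6],
    [0, 0, 0.06, 0, 0, 0, 6],
  ],
)

```text
time_s: 15.7
position: [0.5152, -0.1276, 0.1629]
tool_rot: [[0.972, -0.235, -0.0], [-0.235, -0.972, 0.0], [-0.0, -0.0, -1.0]]
ft_force: [0.7, -0.3, -4.7]
grip_width: 0.011
```

```bash
python3 st.py
```

```text
15.7 [ 0.5152 -0.1276  0.1629] [ 0.71 -0.33 -4.68] [-0.119  0.031 -0.02 ] yaw -13.6 0.010971273194079674
```

Engaged: no resistance going down, torque near zero. Lowering on.

>>> send_rows(
  targets=[
    [0, 0, 0.02, 0, 0, 0, 6],
    [0, 0, 0.04, 0, 0, 0, 6],
    [0, 0, 0.06, 0, 0, 0, 6],
    [0, 0, 0.06, 0, 0, 0, 6],
  ],
)

```text
time_s: 16.2
position: [0.5153, -0.1276, 0.1599]
tool_rot: [[0.972, -0.235, -0.0], [-0.235, -0.972, 0.0], [-0.0, -0.0, -1.0]]
ft_force: [0.8, -0.4, -3.9]
grip_width: 0.0114
```

```bash
python3 st.py
```

```text
16.2 [ 0.5153 -0.1276  0.1599] [ 0.82 -0.37 -3.9 ] [-0.136 -0.002 -0.039] yaw -13.6 0.011447533093369731
```

>>> send_rows(
  targets=[
    [0, 0, 0.01, 0, 0, 0, 6],
    [0, 0, 0.02, 0, 0, 0, 6],
    [0, 0, 0.02, 0, 0, 0, 6],
  ],
)

```text
time_s: 16.58
position: [0.5153, -0.1276, 0.159]
tool_rot: [[0.972, -0.235, 0.0], [-0.235, -0.972, -0.0], [0.0, 0.0, -1.0]]
ft_force: [-0.6, -1.0, -3.9]
grip_width: 0.0115
```

```bash
python3 st.py
```

```text
16.575 [ 0.5153 -0.1276  0.159 ] [-0.56 -1.02 -3.89] [-0.09  -0.001 -0.005] yaw -13.6 0.011478649341150175
```

>>> send_rows(
  targets=[
    [0, 0, 0.01, 0, 0, 0, 6],
    [0, 0, 0.01, 0, 0, 0, 6],
  ],
)

```text
time_s: 16.82
position: [0.5153, -0.1276, 0.1585]
tool_rot: [[0.972, -0.235, 0.0], [-0.235, -0.972, -0.0], [0.0, 0.0, -1.0]]
ft_force: [0.8, 0.5, -3.0]
grip_width: 0.011
```

```bash
python3 st.py
```

```text
16.825 [ 0.5153 -0.1276  0.1585] [ 0.84  0.47 -3.02] [-0.079  0.036  0.002] yaw -13.6 0.010989855113128456
```

>>> send_rows(
  targets=[
    [0, 0, 0.01, 0, 0, 0, 6],
    [0, 0, 0.01, 0, 0, 0, 6],
  ],
)

```text
time_s: 17.08
position: [0.5154, -0.1277, 0.1584]
tool_rot: [[0.972, -0.235, 0.001], [-0.235, -0.972, -0.0], [0.001, 0.0, -1.0]]
ft_force: [-1.2, -0.5, 1.4]
grip_width: 0.0112
```

```bash
python3 st.py
```

```text
17.075 [ 0.5154 -0.1277  0.1584] [-1.18 -0.48  1.45] [-0.128  0.154 -0.036] yaw -13.6 0.011216163773713598
```

>>> send_rows(
  targets=[
    [0, 0, 0.008, 0, 0, 0, 6],
    [0, 0, 0.008, 0, 0, 0, 6],
  ],
)

```text
time_s: 17.32
position: [0.5154, -0.1277, 0.158]
tool_rot: [[0.972, -0.235, 0.001], [-0.235, -0.972, -0.0], [0.001, 0.0, -1.0]]
ft_force: [-1.2, -1.4, 3.8]
grip_width: 0.0116
```

```bash
python3 st.py
```

```text
17.325 [ 0.5154 -0.1277  0.158 ] [-1.17 -1.36  3.81] [-0.104  0.228  0.004] yaw -13.6 0.011590319568815722
```

>>> send_rows(
  targets=[
    [0, 0, -0.008, 0, 0, 0, 6],
    [0, 0, -0.008, 0, 0, 0, 9],
    [0, 0, -0.008, 0, 0, 0, 14],
    [0, 0, -0.008, 0, 0, 0, 22],
    [0, 0, -0.008, 0, 0, 0, 34],
  ],
)

```text
time_s: 17.95
position: [0.5153, -0.1275, 0.1579]
tool_rot: [[0.972, -0.235, -0.0], [-0.235, -0.972, 0.0], [-0.0, -0.0, -1.0]]
ft_force: [0.5, -0.0, -0.4]
grip_width: 0.034
```

```bash
python3 st.py
python3 - <<'E'
from h import *
s,im,d=snap('wrist','w5.png')
s,im,d=snap('side','s5.png')
cv2.imwrite('pics/s5z.png',cv2.resize(im[210:360,210:350,::-1],None,fx=4,fy=4,interpolation=cv2.INTER_CUBIC))
E
```

```text
17.95 [ 0.5153 -0.1275  0.1579] [ 0.48 -0.04 -0.38] [-0.019  0.006 -0.005] yaw -13.59 0.03395874694627567
```

View pics/w5.png

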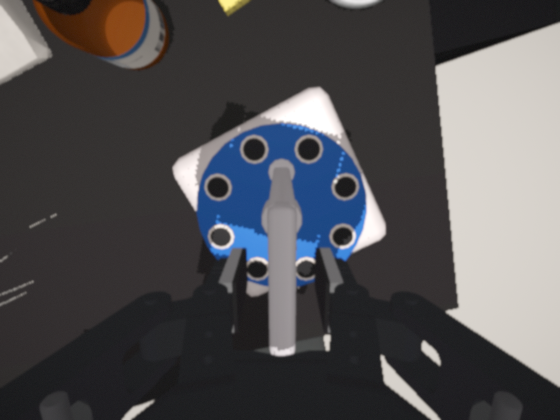

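View pics/s5z.png

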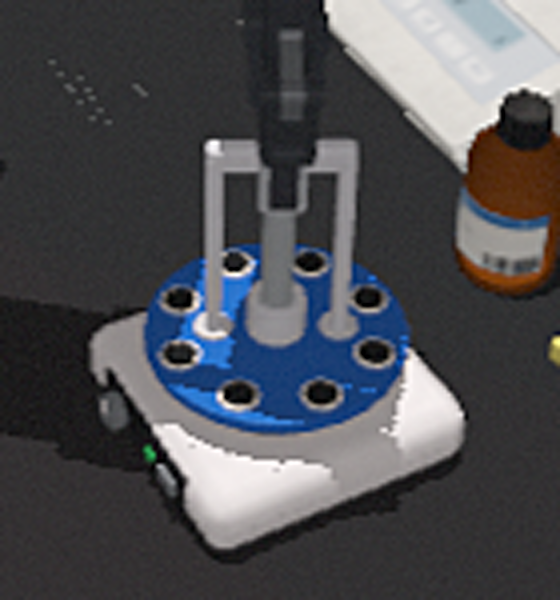

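The grip is open, symmetric about the bar, and the carousel sits on the rotator with the spindle through the bush. Retreating straight up.

>>> send_rows(
  targets=[
    [0, 0, -0.1, 0, 0, 0, 40],
    [0, 0, -0.4, 0, 0, 0, 40],
    [0, 0, -1.0, 0, 0, 0, 40],
    [0, 0, -1.8, 0, 0, 0, 40],
    [0, 0, -2.0, 0, 0, 0, 40],
  ],
)

```text
time_s: 18.68
position: [0.5159, -0.1278, 0.2607]
tool_rot: [[0.972, -0.235, 0.004], [-0.235, -0.972, -0.002], [0.005, 0.001, -1.0]]
ft_force: [-0.3, 0.5, -0.5]
grip_width: 0.0401
```

>>> send_rows(
  targets=[
    [0, 0, 0, 0, 0, 0, 40],
    [0, 0, 0, 0, 0, 0, 40],
    [0, 0, 0, 0, 0, 0, 40],
  ],
)

```text
time_s: 19.05
position: [0.515, -0.1275, 0.257]
tool_rot: [[0.972, -0.235, -0.002], [-0.235, -0.972, 0.001], [-0.002, -0.0, -1.0]]
ft_force: [1.0, -1.0, 0.7]
grip_width: 0.0398
```

Run:
```python
from h import *
s=status.observe();print(s['time_s'],s['position'],s['ft_force'])
for n in ['scene','side','wrist']:
    s,im,d=snap(n,n+'f.png');K,T=cam(n,s);P=cloud(K,T,d);ok=d>0
    q=P[ok&(np.hypot(P[...,0]-.515,P[...,1]+.128)<.06)&(P[...,2]>.172)&(P[...,2]<.195)]
    if n=='wrist': q=q[q[:,2]>.178]
    print(n,'bar',len(q),np.percentile(q[:,2],[50,95]),cv2.minAreaRect(q[:,:2].astype(np.float32)))
    b=P[ok&(im[...,2].astype(int)-im[...,0]>60)&(np.hypot(P[...,0]-.515,P[...,1]+.128)<.08)]
    A=np.c_[b[:,:2],np.ones(len(b))]; c=np.linalg.lstsq(A,b[:,2],rcond=None)[0];print(' disc z',np.median(b[:,2]),'tilt deg',np.degrees(np.hypot(c[0],c[1])))
    for l in ['amber_bottle','small_beaker','tape','petri']:
        r=vision.masks_of(n,l)
        if r: m=r[0]['pixels']&ok;print(l,round(r[0]['p'],2),np.median(P[m],axis=0).round(3))
```

```text
19.05 [ 0.51501638 -0.12751652  0.25700242] [ 1.00206269 -1.03750715  0.70621736]
scene bar 146 [0.18103352 0.18426439] ((0.5131639242172241, -0.12725569307804108), (0.01380627416074276, 0.07265385240316391), 76.5232925415039)
 disc z 0.0657694557893419 tilt deg 0.22593592419161435
amber_bottle 0.9 [ 0.66  -0.045  0.075]
small_beaker 0.84 [0.554 0.374 0.044]
tape 0.59 [0.406 0.391 0.017]
petri 0.61 [ 0.694 -0.237  0.014]
side bar 304 [0.18268158 0.1862969 ] ((0.5169155597686768, -0.12986735999584198), (0.013480329886078835, 0.07110968232154846), 78.94886779785156)
 disc z 0.06857956536467091 tilt deg 0.9678759107954177
amber_bottle 0.84 [ 0.675 -0.06   0.073]
small_beaker 0.65 [0.56  0.363 0.051]
tape 0.81 [0.413 0.384 0.021]
petri 0.8 [ 0.699 -0.243  0.017]
wrist bar 1477 [0.18325004 0.18443064] ((0.5151383280754089, -0.12832337617874146), (0.011944415047764778, 0.07116637378931046), 76.79481506347656)
 disc z 0.06654356575457201 tilt deg 0.10776717221203573
amber_bottle 0.67 [ 0.673 -0.052  0.092]
petri 0.57 [ 0.675 -0.229  0.015]
```

View pics/sidef.png

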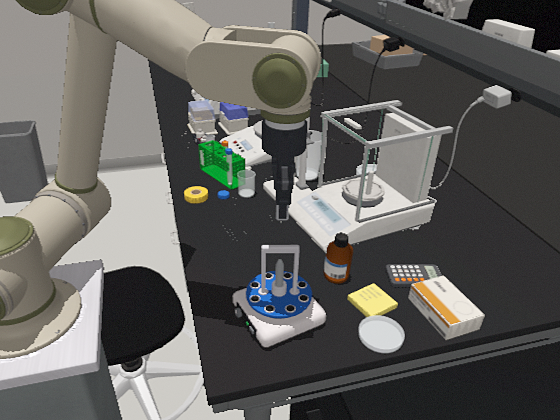

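Bar top at 0.183 m (46 + 137 mm), disc level, bystanders unmoved, gripper clear. Handing in.

```bash
python3 -c "
from rig import env
print(env.close_job())"
```

```text
the job is handed in; nothing more can be done
None
```

The carousel is fully home on the rotator seat with both drive pins engaged. I handed the job in at about 19.5 s, well under the 58 s limit.

**What I did:** I picked the carousel up by its handle and lined it up above the spindle with the side and scene cameras. It went down the spindle with only light side forces. I first put it down about 20° off the pins and pressed with about 4–6 N. I then turned it until the push-back and the twist both dropped to about zero, at a bar angle of −13.6°, and stopped turning there. The cameras had put the pins at −15°, so this is within the ±2° tolerance. From there I lowered it in small steps until it met the seat at about 7 N, eased off, released it and moved straight up.

**Last checks:**
- **Height:** the bar top measured 183 mm in the wrist camera, exactly the expected 46 + 137 mm. The side and scene cameras read 183 and 181 mm.
- **Level:** disc tilt was 0.1° to 0.2° in the wrist and scene cameras. The side camera read 1.0°, which I put down to its noisier depth.
- **Forces:** the largest reading was about 7 N, against the 25 N limit. I only had readings at the end of each move, so brief peaks in between were not seen.
- **Bystanders:** the bottle, beaker and dish stayed within a few mm of where they started. The tape was unchanged in the scene camera but read about 8 mm off in the side camera. The arm never worked near it after the pick, so I take that as network noise.
- **Clearance:** the gripper was clear of everything at hand-in.

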